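# Throw the seesaw gate of a ball feeder and run the batch down the other chute

### The arm

A 6-joint arm with a two-finger parallel gripper is mounted at the origin on the work surface. World frame = base frame: x ahead of the robot, y to its left, z up, the work surface at z = 0. Lengths are in m, angles in rad, forces in N, time in s.
With the tool pointing down it reaches from about 0.325 to 0.775 m from the base axis. Payload 5.5 kg.
Tool frame: the origin (TCP) lies between the finger pads; the fingertips stand 22 mm ahead of it and the grasp point (between the pads) lies 3 mm ahead of it; z points along the fingers, y is the line along which they close (so a half turn about z gives the same grasp; the last joint's range is limited). The gripper opens to 85 mm and grips with 20 to 120 N. Pads are 22 mm wide; open, the fingers measure 114 mm over their backs; the gripper's body (76 mm by 85 mm) begins 54 mm behind the grasp point. The pads swing forward as they close: fully open they stand 13 mm farther back than shut.
Start: joints at [1.074, 0.091, 1.231, -0, 1.82, -0.057], TCP at [0.255, 0.543, 0.253] pointing down, gripper open.
Joint ranges: [-2.87, 2.87], [-0.86, 2.18], [0.17, 2.46], [-1.51, 4.65], [0.06, 2.69], [-2.65, 2.65]. Speed limits (rad/s): [2.57, 2.57, 3.01, 3.14, 3.14, 3.14].

### API

Orientations are given as a unit quaternion [w, x, y, z].
In Python, from rig import read_state, capture, camera_info, job_done gives the robot as it stands.
- The arm moves only by the tool step_arm, never from a script. Its argument "commands" is text: rows parted by semicolons, each of 4 numbers parted by spaces: the shift along the world's x, y, z as a fraction of full scale, then the turn about the world's z as a fraction of full scale. In form: tx ty tz twist; .... A call has 1 to 5 rows; each row shifts and turns the commanded pose from where the row before left it; what a row does not reach is not made up. Full scale, the value 1, is 0.6 m for a shift and 360 degrees for a turn. A row lasts 1/10 s, in which the tool goes at most 50 mm and 8.59 degrees, less where a joint would pass 70% of its speed; a pose out of reach is approached as far as the arm can. A call with a number of a shift or a turn outside -1 to 1 is refused whole. A call with a gripper value outside its range is refused whole. "hand" is the finger opening in mm, from 0 to 85.4, set as the call begins (left out, the last holds). The fingers move at their own pace and stop on an object; "newtons" is the grip in N (left out, the last holds). Time passes only in rows, so rows that do not move let the fingers close. It gives the time, the measured TCP pose, the force, the opening and the grip force at its end, in the units of the state.
- read_state(): the state, without advancing time (a new reading comes with each control period).
- capture(name): name is "side" or "top" or "wrist"; returns the picture (420x560x3 uint8, red, green, blue); there is no depth.
- camera_info(name): a dict with "K" (3x3 intrinsics, pixels), "k1" (the pictures are not rectified: a ray, as slopes to the right and down, at radius r is drawn at 1 + k1 r^2 times it, then the intrinsics apply), "eye" and "orientation" of the camera in the world. Camera axes: x right, y down, z forward; pixel columns grow to the right and rows downward; lengths in m; the calibration is good to about 2 mm. A picture is of the moment at which its call begins: read the wrist's pose just before it. camera_info takes no time and is no camera call; for the wrist camera it gives the pose at the moment of the call.
- job_done(): hands the job in; it is judged then, once.
The state is a dict: "time": time; "joint_pos": joint angles; "joint_vel": joint speeds; "effort": joint torques, N m; "position": TCP position; "tcp_rot": TCP orientation; "ft_force": force on the tool from outside, world axes, zero at the start; "moment": the same for the moment, N m; "grip_width": finger opening in m; "gripper_force": force on a finger pad.
Only numpy, scipy, OpenCV 4.12 (cv2) and the standard library are available. Lean on these libraries where they do the work, as an engineer would, in place of code of your own. Each camera call takes 0.05 s, during which the arm holds its last target. There are 200 camera calls.

### The job

The tray that the ball feeder's seesaw gate now slopes towards has had its share of balls. With a fingertip, rock the gate over its pivot onto its other stop, then press the red paddle of the infeed stop down and keep it down until all three waiting brass balls have run down the other chute into its tray, and let the paddle spring back. Do not touch the balls, and leave the loose parts standing on the feeder's base plate where they are.

Things in the scene. Friction and masses are not known exactly. Their poses are not given: they have to be found in the camera images.
- feeder: bench ball feeder, fixed: aluminium base plate 360 x 450 x 12 mm with a steel infeed channel, a seesaw gate and two outlet chutes (50 mm wide, from feeder y = +-121 mm down to the trays). Origin on the table below the middle of the gate's pivot; x points up along the infeed (away from the robot, yaw within 0.35 rad), y along the gate to the left chute and blue tray, z up
- gate (a joint): tilt (rad) of the seesaw gate, an open steel trough 230 x 50 mm on a pivot along feeder x, 110 mm above the table. An over-centre spring holds it on one of two stops. +0.28 = left (+y) end up, feeds the right chute; -0.28 = right end up, feeds the left chute. Pressing the raised end past level (0) (2 to 4 N at a tab) makes it snap over onto the other stop and stay
- tab_left (a point): centre of the top of the red thumb tab (34 x 34 mm, 3 mm thick, level with the top of the trough's wall) that sticks out towards the robot at the left (+y) end of the gate; about 187 mm above the table when this end is up, 162 mm with the gate level, 133 mm when down. Free room above it
- tab_right (a point): the same at the right (-y) end of the gate
- stop (a joint): turn (rad) of the infeed stop, a red lever across the infeed, hinged along feeder x beside the infeed's left wall (hinge 190 mm above the table). 0 = sprung shut: its steel blade hangs in the channel and holds the balls. 0.7 = paddle fully down, blade clear; balls pass from about 0.5. It springs shut when let go and catches a ball that is under the blade
- paddle (a point): centre of the top of the stop's red finger paddle (36 mm along the infeed, 44 mm across), left (+y) of the infeed, nothing under it. Shut: rises outwards at 20 degrees, this point 213 mm above the table. Fully down: slopes down outwards at 20 degrees, this point about 172 mm above the table, straight below its start within 4 mm. 1 to 2.5 N presses it
- infeed_end (a point): middle of the floor at the infeed channel's lower end, at feeder x = 26 mm, 147 mm above the table, just above the middle of the gate. From here the channel (29 mm wide inside, walls 17 mm) rises at 6 degrees along feeder x for 250 mm
- ball1: brass valve ball, 25 mm diameter, 69 g; origin at its centre. First of the three in the queue behind the stop
- ball2: the same, second in the queue
- ball3: the same, last in the queue
- tray_left: blue plastic tray at the end of the left (+y) chute, 110 x 130 mm, 72 mm high, 4 mm walls, fixed; origin at the centre of its underside, on the table
- tray_right: yellow plastic tray at the end of the right (-y) chute, same sizes, fixed; origin at the centre of its underside
- sleeve: turned aluminium flanged sleeve standing on the base plate, flange 60 mm, 80 mm high, loose; origin at the centre of its underside. To be left alone
- coupling: steel shaft coupling standing on the base plate, 30 mm diameter, 28 mm high, loose; origin at the centre of its underside. To be left alone
- oil: small amber oil bottle with a white cap standing on the base plate, 40 mm diameter, 75 mm high, loose; origin at the centre of its underside. To be left alone

How it is judged:
By the outcome, as a careful person would: the job done as asked, in the order asked, and still so for the second after the job is handed in, with the robot touching nothing.
It also fails if it takes over 35 s, if anything falls off the work surface, if the arm or the gripper's body presses on something with over 40 N, if the wrist force passes 120 N, or if a joint passes its speed limit or range.

## Working session

There is one attempt and no reset: what is moved stays moved. The work goes in short steps, Python scripts to look and compute and a tool call to move; the robot and the scene stay as the last step left them, time stands still between calls to the robot, and variables do not carry over. Pictures are saved under pics/ and viewed, at most 10 in all, crops included, and the job is handed in when it is done.

Besides the shell and the picture viewer there is one more tool, called after "Call:" as name(argument=value, ...), one argument or row to a line, values as JSON. step_arm: Moves the arm, as the interface text tells. Its arguments: {"type":"object","properties":{"commands":{"type":"string"},"hand":{"type":"number"},"newtons":{"type":"number"}},"required":["commands"]}

```bash
mkdir -p pics
cat > h.py <<'E'
import numpy as np,cv2
from rig import *
from scipy.spatial.transform import Rotation as R
def ray(i,px):
    K=np.array(i["K"]);d=np.array([(px[0]-K[0,2])/K[0,0],(px[1]-K[1,2])/K[1,1]]);u=d.copy()
    for _ in range(20): u=d/(1+i["k1"]*(u@u))
    o=np.array(i["orientation"],float)
    M=o if o.shape==(3,3) else R.from_quat(o[[1,2,3,0]]).as_matrix()
    return np.array(i["eye"]),M@np.array([u[0],u[1],1])
def plane(i,px,z):
    e,d=ray(i,px);return e+d*(z-e[2])/d[2]
def cross(i1,p1,i2,p2):
    a,d=ray(i1,p1);b,f=ray(i2,p2);d/=np.linalg.norm(d);f/=np.linalg.norm(f)
    s=np.linalg.lstsq(np.c_[d,-f],b-a,rcond=None)[0];P=a+s[0]*d;Q=b+s[1]*f
    return (P+Q)/2,np.linalg.norm(P-Q)
def red(im):
    h=cv2.cvtColor(im,cv2.COLOR_RGB2HSV)
    m=(((h[...,0]<8)|(h[...,0]>172))&(h[...,1]>140)&(h[...,2]>60)).astype(np.uint8)
    n,_,s,c=cv2.connectedComponentsWithStats(m)
    return [(s[k],c[k].round(1)) for k in range(1,n) if s[k][4]>25]
E
python3 - <<'E'
from h import *
for n in("top","side"):
    im=capture(n);cv2.imwrite(f"pics/{n}0.png",im[...,::-1]);i=camera_info(n);print(n,i)
    for s,c in red(im):print(s,c,plane(i,c,.17).round(3))
print(read_state())
E
```

```text
top {'K': array([[434.94270267,   0.        , 275.55196387],
       [  0.        , 434.94270267, 214.34594299],
       [  0.        ,   0.        ,   1.        ]]), 'k1': 0.019351029011790765, 'eye': array([0.51317001, 0.04728465, 1.11403879]), 'orientation': array([-0.03031892,  0.71603327, -0.69521193,  0.05529463])}
[233 223  20  10 119] [243.  227.8] [0.597 0.085 0.17 ]
[195 226  36  16 316] [207.4 233.2] [0.583 0.162 0.17 ]
[287 272  17  17 222] [294.9 280.2] [ 0.487 -0.03   0.17 ]
[203 287  14  15 156] [209.3 294.4] [0.453 0.152 0.17 ]
side {'K': array([[470.71935048,   0.        , 283.6556013 ],
       [  0.        , 470.71935048, 209.50251004],
       [  0.        ,   0.        ,   1.        ]]), 'k1': -0.05701733323677416, 'eye': array([0.46129139, 0.76207322, 0.94762032]), 'orientation': array([ 0.03131249, -0.09689978,  0.92224112, -0.37296285])}
[329 190  15  13 184] [336.3 196. ] [ 0.489 -0.045  0.17 ]
[278 215   7  15  92] [281.4 222.1] [0.599 0.065 0.17 ]
[273 231  18  21 269] [281.2 243.3] [0.587 0.125 0.17 ]
[333 269  16  16 229] [340.3 276.1] [0.452 0.184 0.17 ]
{'time': 0.1, 'joint_pos': array([ 1.07429832e+00,  9.17924871e-02,  1.23177052e+00, -7.38751776e-06,
        1.81980652e+00, -5.67145861e-02]), 'joint_vel': array([ 6.79197956e-04, -2.41776758e-03, -4.66676600e-03,  1.39291096e-03,
        2.01797293e-04,  6.39785212e-05]), 'effort': array([ 1.90461004e-03, -4.60213673e+01, -4.19221365e+01, -1.16965666e-04,
        1.04457504e-02,  8.22066937e-06]), 'position': array([0.25535431, 0.54271004, 0.25225572]), 'tcp_rot': array([-2.39181169e-04,  2.18124743e-01,  9.75920492e-01, -8.55644061e-04]), 'ft_force': array([ 1.15548256,  1.51914687, -0.93446798]), 'moment': array([ 3.37535492e-05,  5.33991332e-02, -2.46098197e-02]), 'gripper_force': 0.0, 'grip_width': 0.08580709648193936}
```

View pics/top0.png

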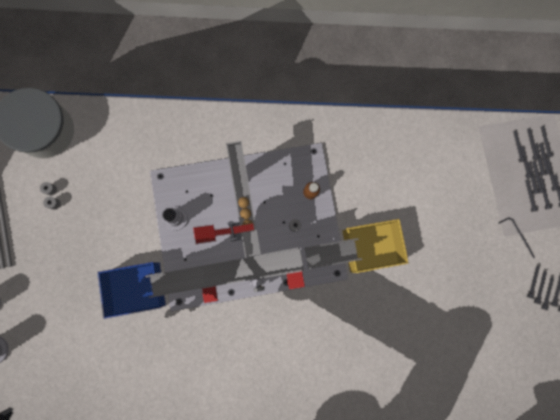

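View pics/side0.png

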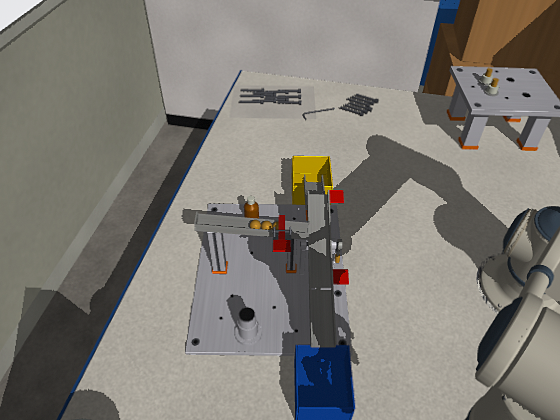

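The top view shows the paddle at (205,233) and the tabs at (209,294) on the left and (295,280) on the right. In the side view the same three are at (281,243), (340,276) and (336,196). The queued balls are near (245,205) in the top view. I'll triangulate these next.

Run:
```python
from h import *
a=camera_info("top");b=camera_info("side")
print("L",cross(a,(209.3,294.4),b,(340.3,276.1)));print("R",cross(a,(294.9,280.2),b,(336.3,196)))
print("paddle rough",cross(a,(205,233.5),b,(281.5,243.5)))
for n,f in(("top",(180,190,330,310)),("side",(240,170,380,310))):
    im=cv2.imread(f"pics/{n}0.png")[f[1]:f[3],f[0]:f[2]]
    cv2.imwrite(f"pics/{n}c.png",cv2.resize(im,None,fx=4,fy=4,interpolation=cv2.INTER_CUBIC))
for z in(.17,.187,.213):print(z,[plane(a,p,z).round(3) for p in((209.3,294.4),(294.9,280.2),(205,233.5))])
```

```text
L (array([0.45078717, 0.15589878, 0.13173766]), np.float64(0.0008981443300034046))
R (array([ 0.48810722, -0.02877388,  0.18558128]), np.float64(0.0007034396699487931))
paddle rough (array([0.57887321, 0.16135224, 0.21352721]), np.float64(8.290431861683657e-05))
0.17 [array([0.453, 0.152, 0.17 ]), array([ 0.487, -0.03 ,  0.17 ]), array([0.582, 0.167, 0.17 ])]
0.187 [array([0.454, 0.15 , 0.187]), array([ 0.488, -0.029,  0.187]), array([0.581, 0.165, 0.187])]
0.213 [array([0.456, 0.147, 0.213]), array([ 0.489, -0.027,  0.213]), array([0.579, 0.161, 0.213])]
```

View pics/topc.png

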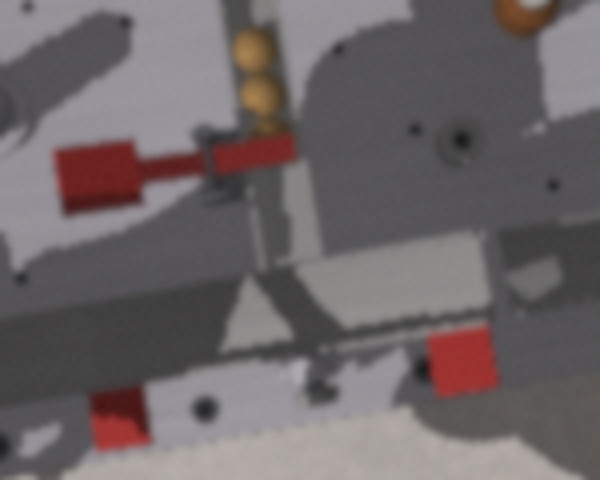

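View pics/sidec.png

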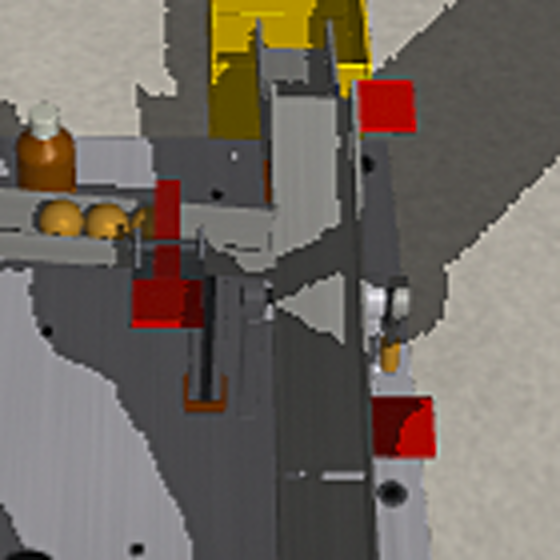

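The gate's right end is up (tab at z≈0.186), so it now feeds the left tray. I need to press tab_right. The feeder's yaw is about 0.2 rad, so I'll close the fingers and move over tab_right while turning about 36°.

Call:
step_arm(
  commands="0.025 -0.062 0 0.02;0.025 -0.062 0 0.02;0.025 -0.062 0 0.02;0.025 -0.062 0 0.02;0.025 -0.062 0 0.02",
  hand=0,
  newtons=20,
)

```text
time: 0.6
position: [0.3306, 0.3553, 0.2527]
tcp_rot: [-0.0, -0.097, 0.995, -0.0]
ft_force: [1.4, 0.3, 0.4]
grip_width: 0.0124
gripper_force: 0.0
```

Call:
step_arm(
  commands="0.025 -0.062 0 0;0.025 -0.062 0 0;0.025 -0.062 0 0;0.025 -0.062 0 0;0.025 -0.062 0 0",
)

```text
time: 1.1
position: [0.4056, 0.1693, 0.2529]
tcp_rot: [-0.0, -0.094, 0.996, -0.0]
ft_force: [0.4, 0.2, 0.1]
grip_width: -0.0001
gripper_force: 0.0
```

Call:
step_arm(
  commands="0.025 -0.062 0 0;0.025 -0.062 0 0;0.025 -0.062 0 0;0.025 -0.062 0 0;0 0 0 0",
)

```text
time: 1.6
position: [0.4662, 0.0183, 0.2522]
tcp_rot: [-0.001, -0.091, 0.996, -0.001]
ft_force: [0.8, 0.4, 0.4]
grip_width: -0.0002
gripper_force: 0.0
```

Call:
step_arm(
  commands="0.016 -0.04 0 0;0.016 -0.04 0 0;0 0 -0.025 0;0 0 -0.025 0;0 0 0 0",
)

```text
time: 2.1
position: [0.4833, -0.0247, 0.2196]
tcp_rot: [-0.003, -0.095, 0.996, 0.001]
ft_force: [-0.3, 0.8, -0.9]
grip_width: -0.0002
gripper_force: 0.0
```

Run:
```python
from h import *
print(read_state()["position"]);i=camera_info("wrist");im=capture("wrist");cv2.imwrite("pics/w1.png",im[...,::-1])
print(i["eye"])
```

```text
[ 0.48325737 -0.02469606  0.2195847 ]
[ 0.40443229 -0.03966482  0.3392138 ]
```

View pics/w1.png

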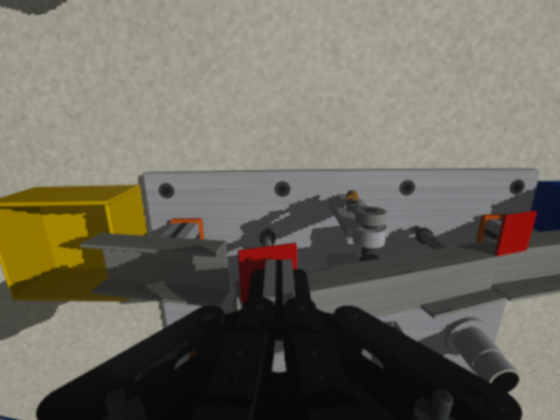

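The wrist view shows the closed fingertips above the raised right tab, at about (280,275), with the tab at (268,262). I'll move about 4 mm outwards and press.

Call:
step_arm(
  commands="-0.002 -0.007 -0.012 0;0 0 -0.015 0;0 0 -0.015 0;0 0 -0.015 0;0 0 0 0",
)

```text
time: 2.65
position: [0.4827, -0.0298, 0.1869]
tcp_rot: [-0.002, -0.094, 0.996, 0.001]
ft_force: [0.0, 0.3, -0.2]
grip_width: -0.0001
gripper_force: 0.0
```

Call:
step_arm(
  commands="0 0 -0.012 0;0 0 -0.012 0;0 0 0 0;0 0 0 0",
)

```text
time: 3.05
position: [0.4833, -0.03, 0.1743]
tcp_rot: [-0.0, -0.094, 0.996, 0.0]
ft_force: [-0.0, 0.3, 0.1]
grip_width: -0.0001
gripper_force: 0.0
```

No force remains, so the gate has probably snapped over. I'll raise the arm and check.

Call:
step_arm(
  commands="0 0 0.06 0;0 0 0.06 0;0 0 0.05 0;0 0 0 0",
)

```text
time: 3.45
position: [0.4847, -0.0302, 0.2826]
tcp_rot: [0.005, -0.094, 0.996, -0.001]
ft_force: [-0.3, 0.7, 0.8]
grip_width: -0.0001
gripper_force: 0.0
```

Run:
```python
from h import *
print(read_state()["position"]);D={}
for n in("top","side"):
    im=capture(n);cv2.imwrite(f"pics/{n}1.png",im[...,::-1]);i=camera_info(n)
    for s,c in red(im):print(n,s,c)
for p in[(s,t) for s in red(cv2.imread("pics/top1.png")[...,::-1].copy()) for t in red(cv2.imread("pics/side1.png")[...,::-1].copy())]:
    P,e=cross(camera_info("top"),p[0][1],camera_info("side"),p[1][1])
    if e<.006:print(p[0][1],p[1][1],P.round(3),e.round(4))
```

```text
[ 0.48472706 -0.03023192  0.28261766]
top [233 223  20  10 116] [243.2 227.7]
top [195 226  36  17 326] [207.2 233.4]
top [213 286  15  15 188] [220.  293.1]
side [327 201  14   7  92] [333.1 204.1]
side [278 215   7  15  92] [281.4 222.1]
side [273 231  18  21 269] [281.2 243.3]
side [334 245  17  11 154] [342.  250.5]
[243.2 227.7] [281.4 222.1] [0.595 0.084 0.191] 0.0003
[207.2 233.4] [281.2 243.3] [0.58  0.157 0.209] 0.0007
[220.  293.1] [342.  250.5] [0.457 0.128 0.183] 0.0005
```

The left tab is now at z≈0.185, so the gate has rocked over. Next I'll move over the paddle.

Call:
step_arm(
  commands="0.031 0.064 0 0;0.031 0.064 0 0;0.031 0.064 0 0;0.031 0.064 0 0;0.033 0.064 0 0",
)

```text
time: 4.05
position: [0.5777, 0.1635, 0.2746]
tcp_rot: [-0.001, -0.094, 0.996, -0.0]
ft_force: [0.6, -0.3, 0.6]
grip_width: -0.0001
gripper_force: 0.0
```

Call:
step_arm(
  commands="0 0 -0.03 0;0 0 -0.015 0;0 0 0 0",
)

```text
time: 4.35
position: [0.5766, 0.1614, 0.2461]
tcp_rot: [-0.003, -0.094, 0.996, -0.0]
ft_force: [-0.2, -0.6, -0.1]
grip_width: 0.0001
gripper_force: 0.0
```

Run:
```python
from h import *
print(read_state()["position"]);im=capture("wrist");cv2.imwrite("pics/w2.png",im[...,::-1])
```

```text
[0.57663223 0.16141572 0.24613624]
```

View pics/w2.png

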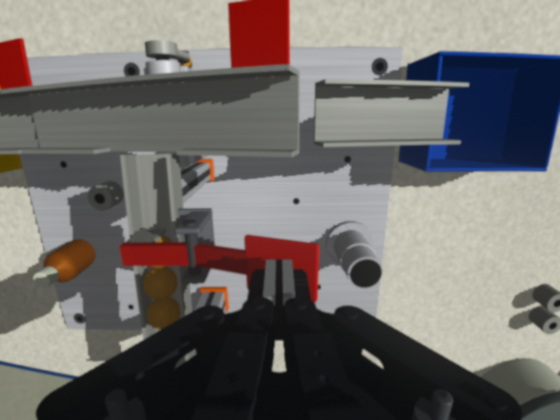

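The wrist view shows the fingertips at about (280,270) over the paddle (columns 245 to 319), and the gate's left end raised. Now I'll press.

Call:
step_arm(
  commands="0.002 0 -0.02 0;0 0 -0.02 0;0 0 -0.015 0;0 0 -0.012 0;0 0 0 0",
)

```text
time: 4.9
position: [0.5786, 0.1616, 0.2081]
tcp_rot: [-0.001, -0.094, 0.996, -0.0]
ft_force: [-0.3, -0.1, 1.6]
grip_width: -0.0004
gripper_force: 0.7
```

Call:
step_arm(
  commands="0 0 -0.008 0;0 0 0 0;0 0 0 0;0 0 0 0;0 0 0 0",
)

```text
time: 5.4
position: [0.579, 0.1619, 0.205]
tcp_rot: [0.0, -0.094, 0.996, -0.0]
ft_force: [0.5, -1.3, 3.0]
grip_width: -0.0
gripper_force: 0.9
```

Run:
```python
from h import *
s=read_state();print(s["position"],s["ft_force"],s["time"]);
im=capture("wrist");cv2.imwrite("pics/w3.png",im[...,::-1])
```

```text
[0.57895003 0.16188687 0.20504031] [ 0.53202439 -1.30947035  2.98612088] 5.4
```

View pics/w3.png

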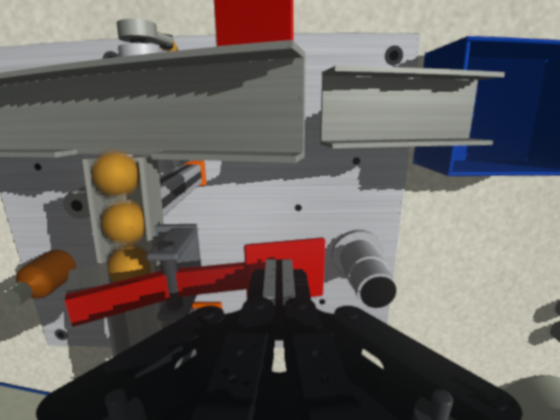

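The balls are running down the infeed, at (115,172), (122,222) and (128,265). I'll press slightly further and hold.

Call:
step_arm(
  commands="0 0 -0.003 0;0 0 0 0;0 0 0 0;0 0 0 0;0 0 0 0",
)

```text
time: 5.95
position: [0.5789, 0.162, 0.2029]
tcp_rot: [0.0, -0.094, 0.996, 0.0]
ft_force: [1.3, -0.6, 2.2]
grip_width: 0.0002
gripper_force: 0.9
```

Call:
step_arm(
  commands="0 0 0 0;0 0 0 0;0 0 0 0;0 0 0 0;0 0 0 0",
)

```text
time: 6.45
position: [0.5789, 0.1619, 0.2029]
tcp_rot: [0.0, -0.094, 0.996, 0.0]
ft_force: [1.5, 0.3, 2.8]
grip_width: 0.0001
gripper_force: 1.0
```

Call:
step_arm(
  commands="0 0 0 0;0 0 0 0;0 0 0 0;0 0 0 0;0 0 0 0",
)

```text
time: 6.95
position: [0.5789, 0.162, 0.2029]
tcp_rot: [0.0, -0.094, 0.996, 0.0]
ft_force: [1.0, -0.2, 1.3]
grip_width: 0.0003
gripper_force: 1.0
```

Call:
step_arm(
  commands="0 0 0 0;0 0 0 0;0 0 0 0;0 0 0 0;0 0 0 0",
)

```text
time: 7.45
position: [0.5789, 0.1619, 0.2029]
tcp_rot: [-0.0, -0.094, 0.996, 0.0]
ft_force: [1.2, -0.1, 0.9]
grip_width: -0.0001
gripper_force: 1.0
```

Run:
```python
from h import *
o=[]
for n,f in(("top",(180,130,430,310)),("side",(170,140,420,320))):
    o.append(cv2.resize(capture(n)[f[1]:f[3],f[0]:f[2],::-1],None,fx=1.6,fy=1.6,interpolation=cv2.INTER_CUBIC))
im=np.vstack(o);print(im.shape);cv2.imwrite("pics/ts3.png",im)
```

```text
(576, 400, 3)
```

View pics/ts3.png

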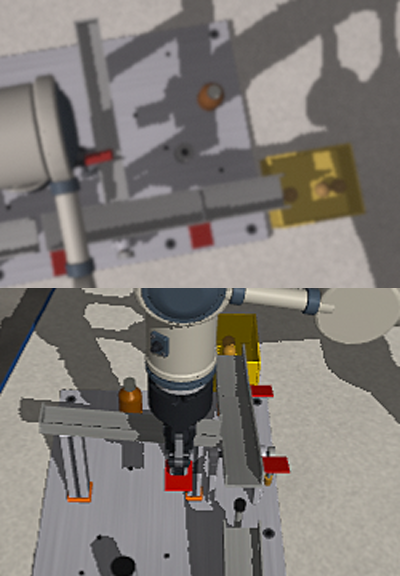

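The infeed is empty. The yellow tray shows two balls at about (325,187) and (337,185) and one at (290,195) by the chute's end. I'll hold a bit longer, then let the paddle up and check from clear.

Call:
step_arm(
  commands="0 0 0 0;0 0 0 0;0 0 0 0;0 0 0 0;0 0 0 0",
)

```text
time: 8.05
position: [0.5789, 0.1619, 0.2029]
tcp_rot: [0.0, -0.094, 0.996, -0.0]
ft_force: [1.0, -0.2, 1.1]
grip_width: 0.0003
gripper_force: 1.0
```

Call:
step_arm(
  commands="0 0 0.02 0;0 0 0.03 0;0 0 0.06 0;0 0 0.06 0;0 0 0 0",
)

```text
time: 8.55
position: [0.5794, 0.1621, 0.3122]
tcp_rot: [0.005, -0.094, 0.996, 0.001]
ft_force: [-0.1, 0.1, 0.3]
grip_width: -0.0001
gripper_force: 0.0
```

Call:
step_arm(
  commands="-0.05 0.06 0 0;-0.05 0.06 0 0;-0.05 0.06 0 0;-0.05 0.06 0 0;0 0 0 0",
)

```text
time: 9.05
position: [0.4552, 0.3096, 0.3052]
tcp_rot: [-0.001, -0.097, 0.995, 0.001]
ft_force: [-0.6, -0.4, -0.4]
grip_width: 0.0001
gripper_force: 0.0
```

Run:
```python
from h import *
o=[]
for n,f in(("top",(140,130,430,310)),("side",(170,130,460,370))):
    im=capture(n);print(n,[(s[4],c) for s,c in red(im)])
    o.append(cv2.resize(im[f[1]:f[3],f[0]:f[2],::-1],None,fx=1.4,fy=1.4,interpolation=cv2.INTER_CUBIC))
cv2.imwrite("pics/ts4.png",np.vstack(o))
```

```text
top [(np.int32(76), array([242.4, 228.2])), (np.int32(292), array([206.7, 233.3])), (np.int32(143), array([305.2, 276.7])), (np.int32(187), array([220.1, 293.2]))]
side [(np.int32(77), array([281.6, 222. ])), (np.int32(232), array([281.3, 244.5]))]
```

View pics/ts4.png

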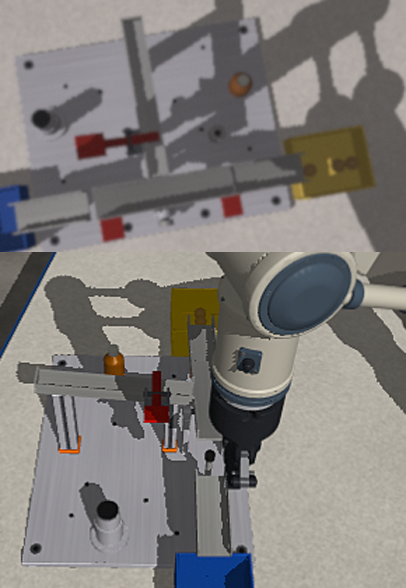

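The yellow tray holds all three balls, at (310,170), (338,163) and (352,163) in the upper view. The paddle is back up at its starting pixels, the gate is on its other stop, the loose parts haven't moved, and the arm is clear.

```bash
python3 -c "from rig import *;print(job_done())"
```

```text
the job is handed in; nothing more can be done
None
```

I rocked the gate onto its other stop, all three balls ran into the yellow right tray, the paddle sprang back, the loose parts stayed where they were, and I handed the job in at about 9 s.

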